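# Lock the bayonet lid on the bearing pot

### The job

Close the bearing pot with its bayonet lid: set the lid's plug in the mouth of the pot, feel for the two slots by turning the lid until its pins drop in, then press the lid down against the spring and turn it clockwise (seen from above) to the stop, so that it catches and stays locked down when you let go. Leave the bottle, rotor, bearing and tin where they stand.

Things in the scene. Friction and masses are not known exactly. Their poses are not given: they have to be found in the camera images.
- lid: Loose aluminium bayonet lid, 0.14 to 0.28 kg, at the start standing upright on its plug on the bench. Origin: centre of the plug's underside, z up along its axis. Above the origin: plug, diameter 38, foot chamfered 3, from 0 to 32 mm; round flange, diameter 68, from 32 to 38; an upright finger rib on the flange from 38 to 58; a cross pin through the plug.
- lid_pins (a point): Point on the lid's axis 17.5 mm above its origin, in the middle of the steel cross pin: diameter 7, along the lid's x axis, its two ends stand out of the plug to 27 mm from the axis.
- lid_rib (a point): Top centre of the lid's finger rib, 58 mm above the lid's origin: 12 mm thick (lid y), 56 long (lid x, so in line with the pins), 20 high. It can be pinched, or straddled by half-open fingers whose tips press on the flange.
- pot: Grey bearing pot screwed to the bench: foot plate 116 (x) by 88 (y) by 8 mm, round barrel of diameter 82, steel collar on top at 60 mm. Origin: centre of the foot's underside, z up.
- pot_mouth (a point): Centre of the mouth, level with the collar's flat top, 60 mm above the pot's origin. Bore 42; two slots 13 wide at the bore, half a turn apart, reach 33 mm from the axis. Their line lies unmeasured, within 0.5 rad either side of the pot's x axis; the collar does not turn. With its pins on the collar the lid's origin is 46 mm above the pot's; with them in the slots, 41 (on the spring).
- spring_plate (a joint): Travel (m) of the sprung plate in the pot, 0 as it stands, growing as the plug presses it down: 4 N at first, plus 0.5 N per mm. At 0.010 (lid 31 mm above the pot's origin, 9 N) the pins are below the lip and the lid can turn; at 0.013 (28 mm) the flange meets the collar: fully home.
- pot_catch (a point): Point on the pot's axis 35 mm above its origin: where the lid's origin stands once locked. Pressed down, the lid turns clockwise from above, about 65 degrees from the slots to a stop; the other way is blocked. At the stop the spring lifts it into a catch (35 mm), locked. Let go short of the catch it stays at 31 mm, unlocked; in the slots it rises to 41.
- oil_bottle: Bystander: upright oil bottle with a thin spout, diameter 37, 104 mm tall. Origin: centre of its underside.
- test_rotor: Bystander: steel disc rotor, diameter 62, with a thin upright shaft, 62 mm tall in all. Origin: centre of its underside.
- bearing: Bystander: ball bearing lying flat, diameter 35, 11 mm high. Origin: centre of its underside.
- tin: Bystander: round tin, diameter 62, 29 mm high. Origin: centre of its underside.
Things that resemble listed ones, but are neither listed nor needed, are in the scene too. What is shaped like the lid but turquoise is not meant.

How it is judged (in metres and radians):
On the way, in this order (a step that is already met when the one before it is completed fails the run):
1. the lid's plug is in the mouth of the pot (horizontal distance between lid and pot below 0.004 m and z of lid in the frame of pot below 0.05 m), for 0.1 s.
2. the lid is pressed down against the spring, pins below the lip (horizontal distance between lid and pot below 0.004 m and z of lid in the frame of pot below 0.0325 m), for 0.1 s.
At the end, for the whole second after the job is handed in: The lid is released and at rest, level within 4.5 degrees and within 4 mm of the pot's axis, held down in the catch: its origin 33 to 38 mm above the pot's origin (in the slots it would stand at 41, under the lip short of the catch at 31) (horizontal distance between lid and pot below 0.004 m and z of lid in the frame of pot between 0.033 and 0.038 m and angle between lid's own z axis and vertical below 0.08 rad and linear speed of lid below 0.02 m/s); the robot touches nothing.
It fails at once if the oil bottle is moved more than 25 mm or tipped (distance of oil_bottle from where it was at the start of the episode above 0.025 m or angle between oil_bottle's own z axis and vertical above 0.4 rad).
It fails at once if the test rotor is moved more than 25 mm or tipped (distance of test_rotor from where it was at the start of the episode above 0.025 m or angle between test_rotor's own z axis and vertical above 0.4 rad).
It fails at once if the bearing is moved more than 25 mm or tipped (distance of bearing from where it was at the start of the episode above 0.025 m or angle between bearing's own z axis and vertical above 0.4 rad).
It fails at once if the tin is moved more than 25 mm or tipped (distance of tin from where it was at the start of the episode above 0.025 m or angle between tin's own z axis and vertical above 0.4 rad).
It also fails if it takes over 67 s, if anything falls off the work surface, if the arm or the gripper's body presses on something with over 40 N, if the wrist force passes 120 N, or if a joint passes its speed limit or range.

### The arm

A 6-joint arm with a two-finger parallel gripper is mounted at the origin on a cart in front of the work surface, level with it; the furniture and walls round the work are solid. World frame = base frame: x ahead of the robot, y to its left, z up, the work surface at z = 0. Lengths are in mm, angles in rad, forces in N, time in s.
With the tool pointing down it reaches from about 350 to 775 mm from the base axis. Payload 7.3 kg.
Tool frame: the origin (TCP) lies midway between the tips of the shut fingers; the grasp point (between the pads) lies 19 mm behind it; z points along the fingers, y is the line along which they close (so a half turn about z gives the same grasp; the last joint's range is limited). The gripper opens to 92 mm and grips with 3 to 60 N. Pads are 19 mm wide; open, the fingers measure 130 mm over their backs; the gripper's body (75 mm by 190 mm) begins 47 mm behind the grasp point.
Start: joints at [0.973, 0.342, 1.524, -0, 1.275, -0.146], TCP at [229.196, 472.349, 226.741] pointing down, gripper open.
Joint ranges: [-2.53, 2.53], [-0.77, 2.02], [0.04, 2.7], [-1, 4.14], [0.28, 2.66], [-3.11, 3.11]. Speed limits (rad/s): [2.57, 2.57, 3.14, 3.14, 3.14, 3.14].

### API

Orientations are given as [roll, pitch, yaw] about the fixed x, y, z axes, in that order (R = Rz(yaw) Ry(pitch) Rx(roll)).
In Python, from plant import monitor, optics, workorder gives the robot as it stands. The module is installed in compiled form; this text tells all that it offers.
- The arm moves only by the tool servo_tool, never from a script. Its arguments are lists of equal length, an entry for each row: "linear": the shift along the tool's x, y, z as a fraction of full scale, a list of three; "spin": the turn about the tool's z as a fraction of full scale. In form: {"linear": [[dx, dy, dz], ...], "spin": [spin, ...]}. A call has exactly 8 rows; each row shifts and turns the commanded pose from where the row before left it, along the tool's axes as they then stand; what a row does not reach is not made up. Full scale, the value 1, is 200 mm for a shift and 90 degrees for a turn. A row lasts 1/8 s, in which the tool goes at most 62.5 mm and 10.7 degrees, less where a joint would pass 70% of its speed; a pose out of reach is approached as far as the arm can. A call with a number of a shift or a turn outside -1 to 1 is refused whole. A call with a gripper value outside its range is refused whole. "hand" is the opening, from -1 (shut) to 1 (fully open), set as the call begins (left out, the last holds). The fingers move at their own pace and stop on an object; the grip force is fixed at half the most. Time passes only in rows, so rows that do not move let the fingers close, or fill a call up. It gives the time, the measured TCP pose, the force, the opening and the grip force at its end, in the units of the state.
- monitor.get_obs(): the state, without advancing time (a new reading comes with each control period).
- optics.capture(name): name is "scene" or "side" or "wrist"; returns a dict with "frame" (400x640x3 uint8, blue, green, red), "K" (3x3 intrinsics, pixels), "world_to_cam" (4x4, takes a point from world to camera coordinates). Camera axes: x right, y down, z forward; pixel columns grow to the right and rows downward; lengths in mm; the calibration is good to about 2 mm. The wrist camera is an equidistant fisheye: a pixel r from the principal point sees the ray r / f radians off the axis. A picture is of the moment at which its call begins. There is no depth.
- workorder.close_job(): hands the job in; it is judged then, once.
The state is a dict: "time": time; "joint_positions": joint angles; "dq": joint speeds; "tau": joint torques, N m; "tool_pos": TCP position; "tcp_rot": TCP orientation; "contact_force": force on the tool from outside, world axes, zero at the start; "moment": the same for the moment, N m; "grip_width": finger opening in mm; "finger_force": force on a finger pad.
Only numpy, scipy, OpenCV 4.12 (cv2) and the standard library are available. Lean on these libraries where they do the work, as an engineer would, in place of code of your own. Each camera call takes 0.05 s, during which the arm holds its last target. There are 200 camera calls.

## Working session

There is one attempt and no reset: what is moved stays moved. The work goes in short steps, Python scripts to look and compute and a tool call to move; the robot and the scene stay as the last step left them, time stands still between calls to the robot, and variables do not carry over. Pictures are saved under pics/ and viewed, at most 10 in all, crops included, and the job is handed in when it is done.

Besides the shell and the picture viewer there is one more tool, called as name(argument=value, ...), one argument or row to a line, values as JSON. servo_tool: Moves the arm, as the interface text tells. Shift numbers are shares of 200 mm and turn numbers shares of 90 degrees, none past 1 either way. Its arguments: {"type":"object","properties":{"linear":{"type":"array","items":{"type":"array","items":{"type":"number","minimum":-1,"maximum":1}}},"spin":{"type":"array","items":{"type":"number","minimum":-1,"maximum":1}},"hand":{"type":"number"}},"required":["linear","spin"]}

```bash
mkdir -p pics; cat > h.py <<'E'
import numpy as np,cv2
from plant import monitor,optics,workorder
def cap(n):
    c=optics.capture(n); return c["frame"],np.array(c["K"]),np.array(c["world_to_cam"])
def ray(K,T,u,v,fish=False):
    if fish:
        x,y=(u-K[0,2])/K[0,0],(v-K[1,2])/K[1,1]; r=np.hypot(x,y)
        d=np.array([np.sin(r)*x/max(r,1e-9),np.sin(r)*y/max(r,1e-9),np.cos(r)])
    else: d=np.linalg.inv(K)@[u,v,1]
    R,t=T[:3,:3],T[:3,3]; return -R.T@t,R.T@d
def onz(K,T,u,v,z,fish=False):
    o,d=ray(K,T,u,v,fish); return o+d*(z-o[2])/d[2]
def proj(K,T,p):
    q=K@(T[:3,:3]@np.array(p)+T[:3,3]); return q[:2]/q[2]
E
python3 - <<'E'
from h import *
o=monitor.get_obs(); print(o)
for n in("scene","side","wrist"):
    f,K,T=cap(n); cv2.imwrite(f"pics/{n}0.png",f); print(n,K.tolist(),T.round(3).tolist())
a=cv2.imread("pics/scene0.png");b=cv2.imread("pics/side0.png")
E
```

```text
{'time': 0.0, 'joint_positions': array([ 9.73000066e-01,  3.42724756e-01,  1.52503294e+00, -1.87916045e-05,
        1.27540447e+00, -1.46008431e-01]), 'dq': array([-7.72462406e-04,  1.10250951e-03,  6.17380957e-04,  7.06389085e-05,
       -1.58315625e-03, -7.21560397e-04]), 'tau': array([ 1.99616399e-03, -4.31251180e+01, -2.44217330e+01,  7.20295077e-02,
        5.59824833e-02, -1.68065044e-04]), 'tool_pos': array([228.95325546, 471.98200968, 226.03835713]), 'tcp_rot': array([-3.14003723e+00, -2.10570704e-04,  2.68981014e+00]), 'contact_force': array([0.02668155, 0.0966711 , 0.0972085 ]), 'moment': array([0.01821284, 0.00862112, 0.02041421]), 'finger_force': 0.0, 'grip_width': 91.92339791964338}
scene [[490.0028107292117, 0.0, 326.94734410034243], [0.0, 490.0028107292117, 199.02975400352858], [0.0, 0.0, 1.0]] [[0.86, -0.511, 0.009, -544.083], [-0.37, -0.635, -0.678, 229.14], [0.352, 0.58, -0.735, 1385.538], [0.0, 0.0, 0.0, 1.0]]
side [[384.4023550682642, 0.0, 321.1364759494181], [0.0, 384.4023550682642, 205.68458210989277], [0.0, 0.0, 1.0]] [[-0.969, -0.248, -0.008, 553.942], [-0.106, 0.444, -0.89, 142.88], [0.224, -0.861, -0.457, 743.131], [0.0, 0.0, 0.0, 1.0]]
wrist [[309.70691628693146, 0.0, 322.9710526665087], [0.0, 309.70691628693146, 198.56295559105092], [0.0, 0.0, 1.0]] [[0.436, 0.9, -0.002, -525.282], [0.865, -0.419, 0.276, -36.536], [0.248, -0.122, -0.961, 390.322], [0.0, 0.0, 0.0, 1.0]]
```

View pics/scene0.png

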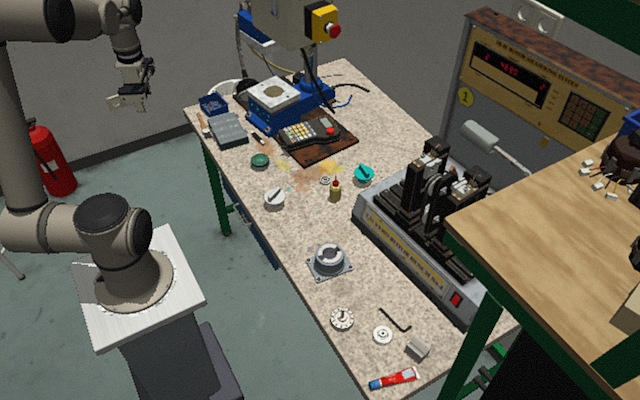

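View pics/side0.png

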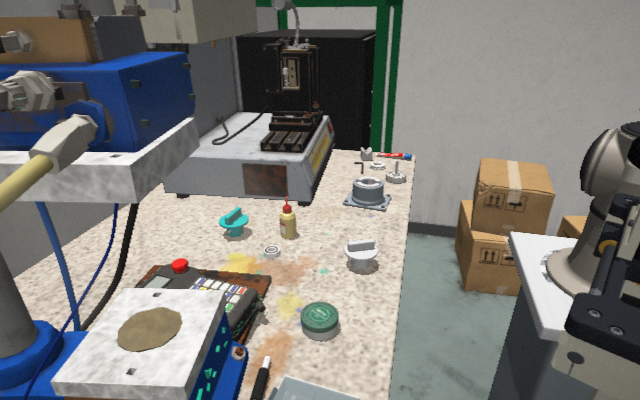

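The scene picture shows these possible lids: the aluminium one at (274,199), the turquoise one at (364,174), the rotor at (342,319) and a flanged disc at (382,334). I choose the aluminium one. It also appears in the side view at (361,252). The pot is at (330,260) in scene and (368,190) in side. Next, a close crop to check the choice.

```bash
python3 - <<'E'
from h import *
a=cv2.imread("pics/scene0.png");b=cv2.imread("pics/side0.png")
r=lambda im,x,y:cv2.resize(im[y-35:y+35,x-40:x+40],None,fx=5,fy=4.285*5/4.285,interpolation=cv2.INTER_CUBIC)
m=np.vstack([np.hstack([r(a,274,199),r(b,361,252)]),np.hstack([r(a,330,260),r(b,368,190)])])
m=cv2.resize(m,(684,600)); cv2.imwrite("pics/crop1.png",m)
C={n:cap(n)[1:] for n in("scene","side")}
for (n,u,v,z) in [("scene",274,199,38),("side",361,252,38),("scene",330,258,60),("side",368,183,60),("scene",335,195,0),("side",288,235,0),("scene",342,319,10),("scene",325,181,5),("scene",260,161,29)]:
    print(n,u,v,onz(*C[n],u,v,z).round(1))
E
```

```text
scene 274 199 [466.5  48.7  38. ]
side 361 252 [470.3  75.   38. ]
scene 330 258 [ 493.5 -250.3   60. ]
side 368 183 [ 499.1 -216.6   60. ]
scene 335 195 [661.6  -3.6   0. ]
side 288 235 [654.4 -10.6   0. ]
scene 342 319 [ 438.3 -405.4   10. ]
scene 325 181 [663.5  64.7   5. ]
scene 260 161 [507.6 239.7  29. ]
```

View pics/crop1.png

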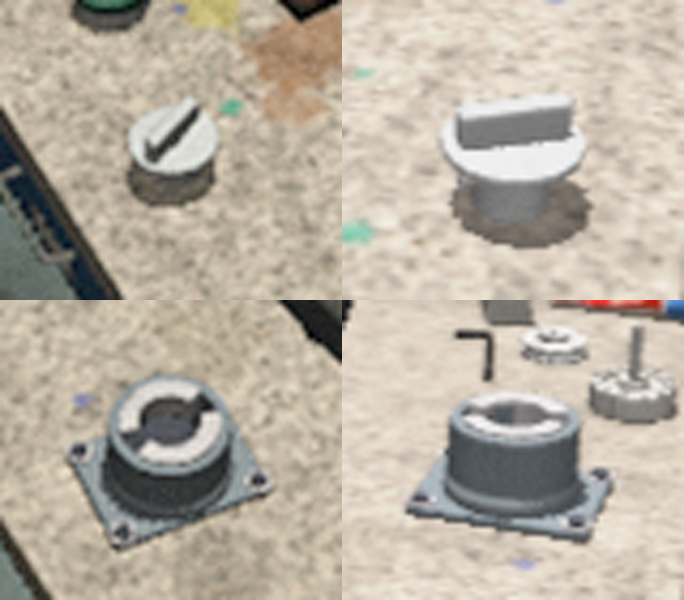

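The crop confirms the grey-white lid with an upright rib: flange centre at about scene (274.7,196.7) and side (361.2,250.8). The pot collar's centre is at about scene (329.3,253) and side (368.3,181.8), with slots at about scene (319.7,257) and (338.4,248.8).

```bash
python3 - <<'E'
from h import *
C={n:cap(n)[1:] for n in("scene","side")}
P=lambda n,u,v,z:onz(*C[n],u,v,z).round(1)
print("lid",P("scene",274.7,196.7,38),P("side",361.2,250.8,38))
print("pot",P("scene",329.3,253.2,60),P("side",368.3,181.8,60))
s=[P("scene",319.7,257,60),P("scene",338.4,248.8,60)]; print(s,np.degrees(np.arctan2(*(s[1]-s[0])[[1,0]])))
# rib top ends: scene crop (152,143),(193,103) ; side crop far top corners
for n,x0,y0,a,b in(("scene",234,164,(148,143),(193,100)),("side",321,217,(117,112),(229,97))):
    e=[P(n,x0+q[0]/4.275,y0+q[1]/4.286,58) for q in(a,b)]
    d=e[1]-e[0]; print(n,e,np.linalg.norm(d),np.degrees(np.arctan2(d[1],d[0])))
f,K,T=cap("wrist"); q=T[:3,:3]; o=monitor.get_obs()
print("cam",(-q.T@T[:3,3]).round(1),o["tool_pos"],o["tcp_rot"])
# pot foot edges crop
for q in((68,455),(118,550),(273,488)): print(P("scene",290+q[0]/4.275,225+(q[1]-300)/4.286,8))
E
```

```text
lid [472.9  56.5  38. ] [470.5  70.7  38. ]
pot [ 500.3 -235.1   60. ] [ 499.4 -224.6   60. ]
[array([ 470.3, -232.8,   60. ]), array([ 530.5, -234.9,   60. ])] -1.9978798564766695
scene [array([448.1,  46.1,  58. ]), array([496.1,  68.4,  58. ])] 52.927214171917264 24.91879556086303
side [array([495.5,  79.6,  58. ]), array([446.9,  54.6,  58. ])] 54.65308774442668 -152.77856108059603
cam [164.3 504.9 384.9] [229.16890146 472.30637024 226.64515141] [-3.14148074e+00 -2.71087286e-05  2.68979086e+00]
[ 447.1 -192.7    8. ]
[ 438.6 -275.5    8. ]
[ 552.9 -285.9    8. ]
```

servo_tool(
  linear=[
    [-0.25,-0.166,0.03],
    [-0.25,-0.166,0.03],
    [-0.25,-0.166,0.03],
    [-0.25,-0.166,0.03],
    [-0.25,-0.166,0.03],
    [-0.25,-0.166,0.03],
    [-0.25,-0.166,0.03],
    [-0.25,-0.166,0.03],
  ],
  spin=[0,0,0,0,0,0,0,0],
  hand=1,
)

```text
time: 1.4
tool_pos: [474.0, 56.9, 178.8]
tcp_rot: [3.141, 0.001, 2.69]
contact_force: [0.9, -0.4, 0.3]
grip_width: 91.7
finger_force: 0.0
```

servo_tool(
  linear=[
    [0,0,0],
    [0,0,0],
    [0,0,0],
    [0,0,0],
    [0,0,0],
    [0,0,0],
    [0,0,0],
    [0,0,0],
  ],
  spin=[-0.083,-0.083,-0.083,-0.083,-0.083,-0.083,-0.08,0],
)

```text
time: 2.4
tool_pos: [473.1, 58.8, 178.8]
tcp_rot: [3.142, 0.0, -2.687]
contact_force: [-0.0, -0.1, 0.2]
grip_width: 91.5
finger_force: 0.0
```

```bash
python3 - <<'E'
from h import *
o=monitor.get_obs(); print(o["time"],o["tool_pos"],np.degrees(o["tcp_rot"]),o["joint_positions"])
f,K,T=cap("wrist"); cv2.imwrite("pics/w1.png",f); np.savez("w1",K=K,T=T)
E
```

```text
2.4 [473.11883511  58.77622887 178.76951203] [ 1.79999580e+02  9.68573245e-03 -1.53930953e+02] [-3.74038838e-02  3.01879608e-01  1.72632002e+00  9.62776245e-05
  1.11324753e+00 -2.06323343e+00]
```

View pics/w1.png

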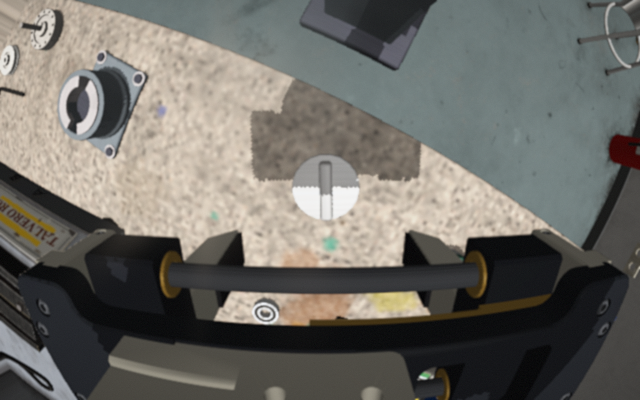

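The wrist view shows the lid's flange at about (325.5,188), its rib running from (325,161) to (326,218), and the pot collar at about (88,104).

```bash
cat >> h.py <<'E'
def toolframe(d,yaw):  # world xy shift -> tool dx,dy (tool down)
    c,s=np.cos(yaw),np.sin(yaw); return np.array([c*d[0]+s*d[1],s*d[0]-c*d[1]])
E
python3 - <<'E'
from h import *
z=np.load("w1.npz");K,T=z["K"],z["T"]
f=cv2.imread("pics/w1.png")
P=lambda u,v,h:onz(K,T,u,v,h,True).round(1)
edge=[P(292,188,38),P(359,188,38),P(325.5,153.5,38),P(325.5,222,38)]; print(edge)
pts=np.array([P(u,v,38)[:2] for u,v in [(292,188),(359,188),(325.5,153.5),(325.5,222),(302,163),(349,163)]])
print("centre",P(325.5,188,38)); 
e=[P(325,161,58),P(326,218,58)];print(e,np.degrees(np.arctan2(*(e[0]-e[1])[[1,0]])),(e[0]+e[1])/2)
# flange mask: grayish brightness vs speckle: rib columns profile
g=cv2.cvtColor(f,cv2.COLOR_BGR2GRAY)
for v in (170,180,200,212): print(v,g[v,285:368:1].tolist())
E
```

```text
[array([489.2,  31.3,  38. ]), array([459.8,  91.4,  38. ]), array([443.5,  46.1,  38. ]), array([506.9,  77.3,  38. ])]
centre [474.6  61.3  38. ]
[array([447.6,  47.4,  58. ]), array([496.4,  72.5,  58. ])] -152.7812356146773 [472.    59.95  58.  ]
170 [124, 124, 124, 122, 122, 124, 123, 120, 117, 116, 114, 118, 130, 143, 152, 153, 153, 154, 152, 152, 153, 153, 153, 155, 152, 155, 154, 155, 153, 154, 153, 153, 152, 135, 118, 121, 133, 139, 145, 148, 150, 155, 155, 155, 144, 127, 125, 142, 155, 157, 156, 155, 155, 159, 155, 154, 156, 156, 156, 156, 157, 157, 155, 158, 155, 157, 156, 154, 143, 127, 109, 105, 109, 111, 113, 113, 113, 111, 112, 110, 113, 111, 112]
180 [152, 163, 169, 160, 159, 172, 181, 172, 152, 147, 151, 151, 151, 151, 151, 153, 153, 152, 152, 152, 154, 153, 153, 152, 154, 154, 154, 154, 154, 153, 154, 155, 151, 137, 118, 119, 128, 138, 144, 147, 149, 152, 153, 152, 145, 130, 127, 144, 154, 157, 156, 154, 155, 154, 154, 155, 153, 156, 155, 157, 155, 155, 155, 153, 155, 155, 155, 154, 155, 154, 165, 190, 203, 199, 194, 192, 191, 192, 193, 195, 194, 191, 182]
200 [184, 180, 179, 178, 183, 187, 191, 191, 193, 206, 229, 238, 241, 241, 241, 241, 241, 241, 241, 241, 241, 241, 242, 241, 241, 241, 242, 241, 242, 241, 242, 242, 243, 241, 229, 194, 196, 222, 232, 233, 234, 236, 239, 237, 231, 212, 194, 205, 233, 242, 244, 243, 244, 244, 243, 244, 243, 244, 244, 244, 244, 244, 244, 244, 244, 244, 244, 244, 245, 243, 237, 224, 202, 190, 190, 194, 197, 198, 199, 196, 191, 183, 178]
212 [201, 197, 192, 187, 182, 182, 179, 178, 174, 175, 180, 182, 188, 191, 191, 190, 188, 188, 196, 210, 227, 235, 239, 240, 240, 241, 240, 241, 240, 241, 240, 241, 241, 240, 228, 190, 188, 213, 228, 230, 232, 233, 234, 234, 230, 214, 192, 196, 229, 241, 243, 242, 242, 242, 241, 242, 242, 242, 242, 240, 236, 229, 213, 195, 179, 165, 156, 156, 167, 181, 194, 202, 207, 209, 208, 208, 204, 199, 195, 190, 188, 191, 196]
```

servo_tool(
  linear=[
    [-0.006,0.008,0.1],
    [0,0,0.1],
    [0,0,0.1],
    [0,0,0.1],
    [0,0,0.1],
    [0,0,0.1],
    [0,0,0.06],
    [0,0,0.025],
  ],
  spin=[-0.012,0,0,0,0,0,0,0],
)

```text
time: 3.45
tool_pos: [473.3, 60.8, 41.2]
tcp_rot: [3.141, -0.001, -2.668]
contact_force: [-0.2, -0.3, -0.3]
grip_width: 91.4
finger_force: 0.0
```

servo_tool(
  linear=[
    [0,0,0],
    [0,0,0],
    [0,0,0],
    [0,0,0],
    [0,0,0],
    [0,0,0],
    [0,0,0],
    [0,0,0],
  ],
  spin=[0,0,0,0,0,0,0,0],
  hand=-1,
)

```text
time: 4.45
tool_pos: [473.5, 60.7, 41.7]
tcp_rot: [3.142, 0.0, -2.667]
contact_force: [-0.4, 0.1, 0.8]
grip_width: 16.4
finger_force: 0.0
```

servo_tool(
  linear=[
    [0,0,0],
    [0,0,0],
    [0,0,0],
    [0,0,-0.1],
    [0,0,-0.15],
    [0,0,-0.2],
    [0,0,-0.2],
    [0,0,-0.15],
  ],
  spin=[0,0,0,0,0,0,0,0],
)

```text
time: 5.45
tool_pos: [473.5, 60.7, 203.3]
tcp_rot: [-3.141, 0.001, -2.667]
contact_force: [0.2, -0.0, -1.8]
grip_width: 11.7
finger_force: 30.0
```

```bash
python3 - <<'E'
from h import *
o=monitor.get_obs();y=o["tcp_rot"][2];p=o["tool_pos"];print(p,np.degrees(o["tcp_rot"]),o["joint_positions"],o["finger_force"],o["contact_force"])
d=np.array([500.3,-236])-p[:2]; print(toolframe(d,y)/200, 201-p[2])
E
```

```text
[473.51884469  60.72438774 203.29526074] [-1.79969525e+02  5.84399346e-02 -1.52782386e+02] [-3.32025886e-02  2.76378647e-01  1.68797783e+00  3.43366620e-05
  1.17608629e+00 -2.07904881e+00] 29.97137099504471 [ 0.15468521 -0.02792907 -1.77912869]
[ 0.55948697 -1.38059376] -2.2952607385310273
```

servo_tool(
  linear=[
    [0.045,-0.185,0],
    [0.045,-0.185,0],
    [0.045,-0.185,0],
    [0.045,-0.185,0],
    [0.045,-0.185,0],
    [0.045,-0.185,0],
    [0.045,-0.185,0],
    [0.045,-0.185,0],
  ],
  spin=[0,0,0,0,0,0,0,0],
)

```text
time: 6.45
tool_pos: [544.7, -236.5, 201.2]
tcp_rot: [3.141, -0.0, -2.667]
contact_force: [0.3, 1.1, -1.4]
grip_width: 11.8
finger_force: 30.0
```

servo_tool(
  linear=[
    [0,0,0],
    [0,0,0],
    [0,0,0],
    [0,0,0],
    [0,0,0],
    [0,0,0],
    [0,0,0],
    [0,0,0],
  ],
  spin=[0.08,0.08,0.08,0.08,0,0,0,0],
)

```text
time: 7.45
tool_pos: [544.8, -235.4, 201.7]
tcp_rot: [3.141, -0.0, 3.115]
contact_force: [0.5, -0.4, -1.6]
grip_width: 11.8
finger_force: 30.0
```

```bash
python3 - <<'E'
from h import *
o=monitor.get_obs(); print(o["time"],o["tool_pos"],np.degrees(o["tcp_rot"]),o["joint_positions"])
f,K,T=cap("wrist"); cv2.imwrite("pics/w2.png",f); np.savez("w2",K=K,T=T)
u=f[40:260,200:480]; cv2.imwrite("pics/w2c.png",cv2.resize(u,None,fx=2.5,fy=2.5,interpolation=cv2.INTER_CUBIC))
E
```

```text
7.45 [ 544.77943434 -235.40925066  201.67383548] [ 1.79993088e+02 -3.07765967e-03  1.78454698e+02] [-5.37020771e-01  4.87158089e-01  1.36609318e+00  8.23227950e-05
  1.28844717e+00 -2.08086942e+00]
```

View pics/w2c.png

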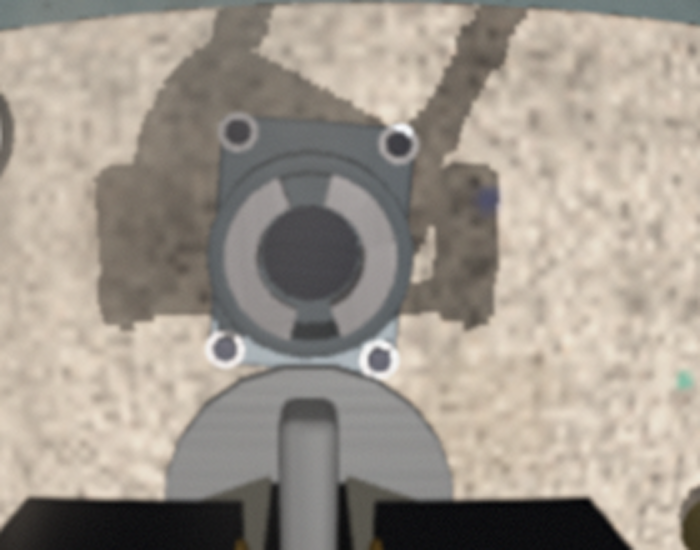

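The crop shows the bore centre at about (311,256), with slots towards (306,183) and (316,331). The held lid's flange has its near edge at (309,367) and its side edges at x=166 and x=452.

```bash
python3 - <<'E'
from h import *
z=np.load("w2.npz");K,T=z["K"],z["T"]
P=lambda x,y,h:onz(K,T,200+(x+.5)/2.5-.5,40+(y+.5)/2.5-.5,h,True).round(1)
L,R=P(209,256,60),P(412,256,60);U,D=P(310,152,60),P(312,356,60)
print("rim",L,R,U,D,(L+R)/2,(U+D)/2)
L,R=P(258,256,60),P(364,256,60);print("bore",L,R,(L+R)/2,P(311,256,60))
a,b=P(306,183,60),P(316,331,60);print("slots",a,b,np.degrees(np.arctan2(*(a-b)[[1,0]])),(a+b)/2)
print("flange", P(309,367,197.5),P(166,485,197.5),P(452,485,197.5)); a,b=P(308,400,217.5),P(309,500,217.5)
print("rib",a,b,np.degrees(np.arctan2(*(a-b)[[1,0]])))
E
```

```text
rim [ 500.4 -272.7   60. ] [ 502.5 -193.7   60. ] [ 461.4 -232.4   60. ] [ 541.6 -233.7   60. ] [ 501.45 -233.2    60.  ] [ 501.5  -233.05   60.  ]
bore [ 501.1 -253.6   60. ] [ 502.2 -212.5   60. ] [ 501.65 -233.05   60.  ] [ 501.8 -233.    60. ]
slots [ 473.3 -234.2   60. ] [ 531.5 -231.8   60. ] -177.63862534182442 [ 502.4 -233.    60. ]
flange [ 512.3 -234.2  197.5] [ 539.2 -267.8  197.5] [ 541.  -202.2  197.5]
rib [ 513.9 -234.5  217.5] [ 534.8 -234.8  217.5] 179.17762902000177
```

servo_tool(
  linear=[
    [0.07,0.006,0],
    [0.07,0,0],
    [0.077,0,0.04],
    [0,0,0.1],
    [0,0,0.1],
    [0,0,0.1],
    [0,0,0.1],
    [0,0,0],
  ],
  spin=[0,0,0,-0.022,-0.022,0,0,0],
)

```text
time: 8.5
tool_pos: [500.6, -232.5, 112.5]
tcp_rot: [3.14, -0.003, -3.1]
contact_force: [-0.2, -0.1, -1.4]
grip_width: 11.7
finger_force: 30.0
```

```bash
python3 - <<'E'
from h import *
o=monitor.get_obs();print(o["tool_pos"],np.degrees(o["tcp_rot"]),o["contact_force"])
f,_,_=cap("wrist");g,_,_=cap("side");f2,_,_=cap("scene")
m=np.hstack([cv2.resize(i[y-35:y+35,x-40:x+40],(390,342),interpolation=cv2.INTER_CUBIC) for i,x,y in((g,368,180),(f2,329,250))])
cv2.imwrite("pics/s3.png",m)
E
```

```text
[ 500.64503843 -232.50826864  112.4677441 ] [ 1.79890432e+02 -1.47609743e-01 -1.77610285e+02] [-0.20689926 -0.09225922 -1.41497622]
```

View pics/s3.png

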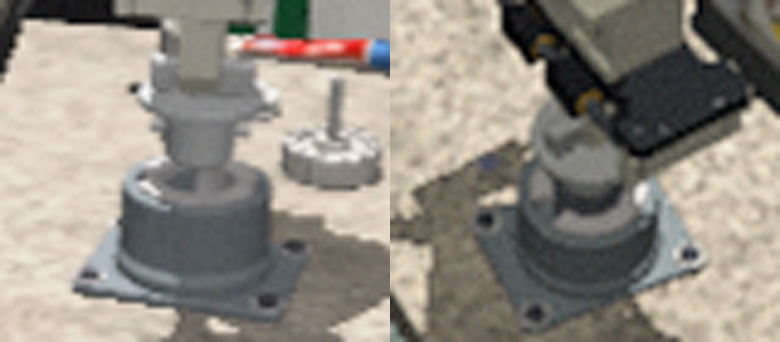

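The picture shows the plug over the mouth, centred within about a millimetre (side crop: plug at x≈199, barrel at ≈195). I go on down slowly.

servo_tool(
  linear=[
    [-0.004,-0.003,0.02],
    [0,0,0.02],
    [0,0,0.02],
    [0,0,0.02],
    [0,0,0.015],
    [0,0,0.015],
    [0,0,0.01],
    [0,0,0],
  ],
  spin=[0,0,0,0,0,0,0,0],
)

```text
time: 9.65
tool_pos: [502.2, -233.5, 89.6]
tcp_rot: [3.141, -0.0, -3.1]
contact_force: [-0.1, 0.5, -2.2]
grip_width: 11.9
finger_force: 30.0
```

servo_tool(
  linear=[
    [0,0,0.01],
    [0,0,0.01],
    [0,0,0.01],
    [0,0,0],
    [0,0,0],
    [0,0,0],
    [0,0,0],
    [0,0,0],
  ],
  spin=[0,0,0,0,0,0,0,0],
)

```text
time: 10.65
tool_pos: [502.3, -233.6, 83.7]
tcp_rot: [3.142, 0.0, -3.1]
contact_force: [0.5, 0.4, -1.8]
grip_width: 11.8
finger_force: 30.0
```

servo_tool(
  linear=[
    [0,0,0.01],
    [0,0,0.01],
    [0,0,0.01],
    [0,0,0.01],
    [0,0,0.01],
    [0,0,0.01],
    [0,0,0.004],
    [0,0,0],
  ],
  spin=[0,0,0,0,0,0,0,0],
)

```text
time: 11.65
tool_pos: [502.6, -233.7, 71.4]
tcp_rot: [-3.141, 0.001, -3.1]
contact_force: [-0.4, 1.1, 6.0]
grip_width: 11.9
finger_force: 30.0
```

servo_tool(
  linear=[
    [0,0,0.005],
    [0,0,0.004],
    [0,0,0],
    [0,0,0],
    [0,0,0],
    [0,0,0],
    [0,0,0],
    [0,0,0],
  ],
  spin=[0,0,0,0,0,0,0,0],
)

```text
time: 12.65
tool_pos: [502.6, -233.7, 69.7]
tcp_rot: [-3.141, 0.001, -3.1]
contact_force: [-1.2, 1.9, 8.7]
grip_width: 11.6
finger_force: 30.0
```

```bash
python3 - <<'E'
from h import *
for i in range(6):
    o=monitor.get_obs();print(o["tool_pos"].round(2),o["contact_force"].round(2),o["moment"].round(2))
    if i<5: cap("side")
E
```

```text
[ 502.58 -233.68   69.74] [-1.25  1.92  8.67] [ 0.27  0.24 -0.03]
[ 502.59 -233.69   69.75] [-0.86  2.13  7.34] [ 0.26  0.26 -0.05]
[ 502.57 -233.7    69.74] [-1.07  1.75  7.94] [ 0.25  0.3  -0.01]
[ 502.59 -233.69   69.74] [-1.56  2.41  8.46] [ 0.23  0.27 -0.03]
[ 502.58 -233.69   69.74] [-0.88  1.64  7.97] [0.26 0.3  0.02]
[ 502.58 -233.69   69.76] [-1.08  0.9   8.22] [ 0.3   0.21 -0.07]
```

servo_tool(
  linear=[
    [0,0,0],
    [0,0,0],
    [0,0,0],
    [0,0,0],
    [0,0,0],
    [0,0,0],
    [0,0,0],
    [0,0,0],
  ],
  spin=[0.03,0.05,0.05,0.05,0.05,0.05,0.05,0.05],
)

```text
time: 13.9
tool_pos: [503.2, -234.4, 70.0]
tcp_rot: [-3.141, 0.003, 2.584]
contact_force: [0.1, -1.0, 8.0]
grip_width: 11.9
finger_force: 30.0
```

```bash
python3 -c "
from h import *
o=monitor.get_obs();print(o['tool_pos'],np.degrees(o['tcp_rot']),o['contact_force'],o['moment'])"
```

```text
[ 503.17827816 -234.38204144   70.03733592] [-1.79981504e+02  1.71930144e-01  1.48038498e+02] [ 0.13662395 -0.97922495  8.03851853] [-0.12927107  0.09703553  0.03158611]
```

servo_tool(
  linear=[
    [0,0,0],
    [0,0,0],
    [0,0,0],
    [0,0,0],
    [0,0,0],
    [0,0,0],
    [0,0,0],
    [0,0,0],
  ],
  spin=[0.05,0.05,0.05,0.05,0.05,0.05,0.03,0.02],
)

```text
time: 14.9
tool_pos: [502.9, -234.4, 70.0]
tcp_rot: [3.141, 0.002, 2.035]
contact_force: [0.3, -1.7, 7.5]
grip_width: 11.8
finger_force: 30.0
```

```bash
python3 -c "
from h import *
o=monitor.get_obs();print(o['tool_pos'],np.degrees(o['tcp_rot']),o['contact_force'],o['moment'],o['joint_positions'])"
```

```text
[ 502.90426941 -234.41535794   69.9585326 ] [1.79956274e+02 1.38532519e-01 1.16622573e+02] [ 0.29157107 -1.66058307  7.52160978] [-0.23390946  0.34359775  0.04159047] [-5.73984052e-01  5.64351242e-01  1.64130828e+00 -7.08215007e-04
  9.33462538e-01 -1.03821580e+00]
```

servo_tool(
  linear=[
    [0,0,0],
    [0,0,0],
    [0,0,0],
    [0,0,0],
    [0,0,0],
    [0,0,0],
    [0,0,0],
    [0,0,0],
  ],
  spin=[0.015,0.015,0.015,0.015,0,0,0,0],
)

```text
time: 15.9
tool_pos: [502.1, -234.6, 69.8]
tcp_rot: [-3.141, 0.002, 1.943]
contact_force: [-4.4, -2.7, 8.6]
grip_width: 11.9
finger_force: 30.0
```

```bash
python3 -c "
from h import *
o=monitor.get_obs();print(o['tool_pos'],np.degrees(o['tcp_rot']),o['contact_force'],o['moment'],o['joint_positions'])"
```

```text
[ 502.07198721 -234.5841286    69.84338524] [-1.79962575e+02  9.51268382e-02  1.11310618e+02] [-4.39644876 -2.66410384  8.59252752] [-0.46341101  0.77223792  0.18165732] [-0.57452581  0.56426177  1.64189725 -0.00186563  0.93446923 -0.9453578 ]
```

servo_tool(
  linear=[
    [0,0,-0.005],
    [0,0,-0.005],
    [0,0,-0.005],
    [0,0,-0.005],
    [0,0,-0.005],
    [0,0,-0.005],
    [0,0,0],
    [0,0,0],
  ],
  spin=[0,0,0,0,0,0,0,0],
)

```text
time: 16.9
tool_pos: [501.9, -234.2, 75.1]
tcp_rot: [-3.141, 0.001, 1.942]
contact_force: [-3.8, -4.4, 4.6]
grip_width: 11.8
finger_force: 30.0
```

```bash
python3 -c "
from h import *
o=monitor.get_obs();print(o['tool_pos'],np.degrees(o['tcp_rot']),o['contact_force'],o['moment'],o['joint_positions'])"
```

```text
[ 501.92910684 -234.23725806   75.08657263] [-1.79945631e+02  3.31821278e-02  1.11290828e+02] [-3.77585327 -4.38593862  4.64679152] [-0.85609805  0.84194234  0.10596781] [-5.74363925e-01  5.57116530e-01  1.63716285e+00 -1.36519119e-03
  9.47399083e-01 -9.45161652e-01]
```

servo_tool(
  linear=[
    [0,0,-0.005],
    [0,0,-0.005],
    [0,0,0],
    [0,0,0],
    [0,0,0],
    [0,0,0],
    [0,0,0],
    [0,0,0],
  ],
  spin=[0,0,0,0,0,0,0,0],
)

```text
time: 17.9
tool_pos: [501.8, -234.2, 76.7]
tcp_rot: [-3.14, 0.0, 1.942]
contact_force: [-3.5, -4.5, 1.3]
grip_width: 12.0
finger_force: 30.0
```

servo_tool(
  linear=[
    [0,0,0],
    [0,0,0],
    [0,0,0],
    [0,0,0],
    [0,0,0],
    [0,0,0],
    [0,0,0],
    [0,0,0],
  ],
  spin=[0,0,0,0,0,0,0,0],
  hand=0.2,
)

```text
time: 18.9
tool_pos: [502.3, -233.6, 77.1]
tcp_rot: [3.141, -0.0, 1.942]
contact_force: [0.8, 0.5, -0.1]
grip_width: 54.6
finger_force: 0.0
```

servo_tool(
  linear=[
    [0,0,-0.05],
    [0,0,-0.1],
    [0,0,-0.1],
    [0,0,-0.1],
    [0,0,-0.15],
    [0,0,-0.15],
    [-0.2,0,0],
    [-0.2,0,0],
  ],
  spin=[0,0,0,0,0,0,0,0],
)

```text
time: 19.9
tool_pos: [532.0, -308.9, 208.9]
tcp_rot: [3.14, 0.002, 1.943]
contact_force: [0.3, 1.0, -0.5]
grip_width: 54.9
finger_force: 0.0
```

```bash
python3 - <<'E'
from h import *
o=monitor.get_obs();print(o["tool_pos"],np.degrees(o["tcp_rot"]),o["contact_force"])
f,_,_=cap("wrist");g,_,_=cap("side");f2,_,_=cap("scene")
m=np.hstack([cv2.resize(i[y-35:y+35,x-40:x+40],(390,342),interpolation=cv2.INTER_CUBIC) for i,x,y in((g,368,180),(f2,329,250))])
cv2.imwrite("pics/s4.png",m)
E
```

```text
[ 531.97487779 -308.87118535  208.90727432] [1.79922645e+02 1.12608243e-01 1.11325052e+02] [ 0.34406091  0.96255148 -0.53907225]
```

View pics/s4.png

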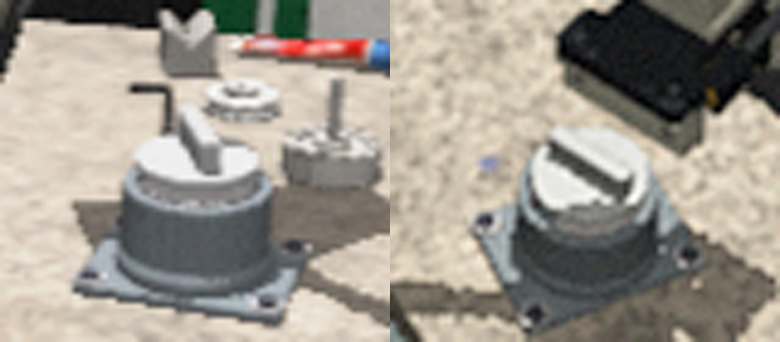

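The lid sits level on the pot with its rib turned and the gripper clear. Its flange centre is at about crop (197,160) in the side view. A quick height check follows.

```bash
python3 - <<'E'
from h import *
g,K,T=cap("side")
p=lambda z:proj(K,T,[501.5,-233.1,z])
print("pot rim pred",p(60),"obs 368.3,181.8"); 
for z in(69,73,79):print(z,p(z))
col=g[160:200,368-12]; print(col.mean(1).round().astype(int).tolist())
print(g[160:200,368+11].mean(1).round().astype(int).tolist())
E
```

```text
pot rim pred [367.98164448 180.49479016] obs 368.3,181.8
69 [368.14326203 177.3898957 ]
73 [368.21550904 176.00193162]
79 [368.3243648  173.91066343]
[209, 194, 89, 47, 182, 204, 209, 210, 215, 215, 211, 213, 216, 219, 217, 229, 236, 229, 180, 134, 137, 99, 128, 160, 174, 170, 101, 80, 81, 73, 78, 83, 82, 82, 80, 82, 80, 83, 97, 131]
[204, 236, 241, 197, 134, 237, 227, 145, 174, 168, 191, 207, 211, 209, 193, 160, 232, 240, 239, 230, 144, 116, 122, 124, 118, 132, 169, 107, 80, 78, 82, 82, 82, 77, 80, 78, 78, 81, 77, 88]
```

```bash
python3 -c "
from h import *
print(workorder.close_job())"
```

```text
the job is handed in; nothing more can be done
None
```

I fitted the lid, pressed it down and turned it to the stop. It appears to be held in the catch, judging by the wrist force and lift height; the camera view alone couldn't separate locked (35 mm) from unlocked (31 mm). I released it and handed the job in at about 20 s; no verdict came back.

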